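# Load the bar tray into the drinks-station rack

## Task

Pick up the loose steel tray by its grip and slide it onto the one free pair of runners in the tray rack in the middle of the counter (not the rack at the left end). Push it in gently along the runners until you feel it press against the springy buffers at the back, with a push of about 10 N and never as much as 20 N, then let go and leave it lying flat there. Leave everything else on the counter where it is.

Things in the scene. Friction and masses are not known exactly. Their poses are not given: they have to be found in the camera images.
- tray: the loose tray: a flat steel pan 120 mm deep (x), 180 mm wide (y), 4 mm thick floor, 12 mm high rim, about 0.17 kg; origin under the middle of the pan, z up; its grip is at -x and its rear rim at x = 60 mm
- grip (a point): middle of the tray's grip: an upright plate 50 mm long (x), 10 mm thick (y), from 2 to 42 mm above the tray's underside, joined to the pan by a low neck. The point lies 125 mm in front (-x) of the tray's origin and 26 mm above its underside; axes as the tray's
- rack_a: aluminium tray rack, 225 wide (y), 150 deep (x), 210 mm tall, feet set 0 to 20 mm high; origin under its middle, trays slide in along +x from its open -x side. Runner pairs 60, 115, 170 mm above the origin: lowest and top hold trays (glasses on top, to 249 mm), the MIDDLE is free. Use the rack in the middle of the counter (y below 0.2); the other is at the left end (y above 0.4); either may be in either place
- rack_b: the other tray rack, same shape, size and runner heights as rack_a, origin and axes alike; in this one the lowest and middle pairs hold trays with cups and the TOP pair, 170 mm above the origin, is free. It is the one to use if it stands in the middle of the counter (y below 0.2), and to be left alone if it is at the left end (y above 0.4)
- mouth_a (a point): middle of the front end of rack_a's FREE runner pair, at ledge-top height, 75 mm in front (-x) of the rack's origin; axes as the rack's. Ledges 4 mm thick run 150 mm along x and reach inwards to 78 mm either side; side guides 16 mm high stand 94 mm either side (4 mm play each side of the tray) and flare outwards over the 28 mm in front of this point. Nearest thing above: the upper ledges and tray, 51 mm above
- mouth_b (a point): middle of the front end of rack_b's FREE runner pair, at ledge-top height, 75 mm in front (-x) of the rack's origin; axes as the rack's. Ledges 4 mm thick run 150 mm along x and reach inwards to 78 mm either side; side guides 16 mm high stand 94 mm either side (4 mm play each side of the tray) and flare outwards over the 28 mm in front of this point. Nearest thing above: nothing but a cross bar at the back, 30 mm above
- stop_a: cross bar behind rack_a's free pair, fixed; origin 70 mm behind (+x) the rack's origin, 7 mm above the free ledges. Carries two springy rubber buffers (3 N per mm together, 9 mm travel), 50 mm either side; their faces stand 18 to 38 mm in front (-x) of this origin, set by screws and NOT measured. A tray just touching them has its origin 8 to 28 mm in front of the rack's
- stop_b: cross bar behind rack_b's free pair, fixed; origin 70 mm behind (+x) the rack's origin, 7 mm above the free ledges. Carries two springy rubber buffers (3 N per mm together, 9 mm travel), 50 mm either side; their faces stand 18 to 38 mm in front (-x) of this origin, set by screws and NOT measured. A tray just touching them has its origin 8 to 28 mm in front of the rack's
- glass1: upside-down drinking glass, 110 mm tall, 72 mm across at the counter; origin under its middle; to be left alone
- glass2: the same kind of glass; origin under its middle; to be left alone
- glass3: the same kind of glass; origin under its middle; to be left alone
- bucket: steel ice bucket, 120 mm tall, 110 mm across, with two side handles; origin under its middle; to be left alone
- mug: white mug, 85 mm tall; origin under its middle; to be left alone
- dish: small steel dish, 90 mm across, 30 mm tall; origin under its middle; to be left alone
- coasters: stack of cork coasters, 90 mm across, 28 mm tall; origin under its middle; to be left alone
- spoon: steel spoon lying flat; origin under its middle; to be left alone

How it is judged:
On the way, in this order (a step that is already met when the one before it is completed fails the run):
1. the tray is lifted clear of the counter (height (world z) of tray above 0.04 m), for 0.1 s.
2. the tray is sliding into the free runner pair of the middle rack from the front (origins 50 to 125 mm apart in x, 12 mm in y; 0 to 25 mm above the ledges) (((world y of rack_a below 0.27 m and x of tray in the frame of rack_a between -0.125 and -0.05 m and y of tray in the frame of rack_a between -0.012 and 0.012 m and z of tray in the frame of rack_a between 0.111 and 0.14 m) or (world y of rack_b below 0.27 m and x of tray in the frame of rack_b between -0.125 and -0.05 m and y of tray in the frame of rack_b between -0.012 and 0.012 m and z of tray in the frame of rack_b between 0.166 and 0.195 m))), for 0.05 s.
3. on the runners, the tray presses on the buffers with more than 5 N (((world y of rack_a below 0.27 m and contact force between tray and stop_a above 5 N and x of tray in the frame of rack_a between -0.04 and 0.004 m and z of tray in the frame of rack_a between 0.111 and 0.121 m) or (world y of rack_b below 0.27 m and contact force between tray and stop_b above 5 N and x of tray in the frame of rack_b between -0.04 and 0.004 m and z of tray in the frame of rack_b between 0.166 and 0.176 m))), for 0.15 s.
At the end, for the whole second after the job is handed in: the tray lies at rest, released, on both ledges of the free runner pair of the rack in the middle of the counter: underside within -3 to +4 mm of the ledges, tilted less than 0.05 rad, within 8 mm sideways and 0.07 rad of straight, its origin 3 to 36 mm in front of the rack's origin (((world y of rack_a below 0.27 m and x of tray in the frame of rack_a between -0.036 and -0.003 m and y of tray in the frame of rack_a between -0.008 and 0.008 m and z of tray in the frame of rack_a between 0.112 and 0.119 m and angle between the x axis of tray and the x axis of rack_a, either way round below 0.07 rad and angle between tray's own z axis and vertical below 0.05 rad) or (world y of rack_b below 0.27 m and x of tray in the frame of rack_b between -0.036 and -0.003 m and y of tray in the frame of rack_b between -0.008 and 0.008 m and z of tray in the frame of rack_b between 0.167 and 0.174 m and angle between the x axis of tray and the x axis of rack_b, either way round below 0.07 rad and angle between tray's own z axis and vertical below 0.05 rad)) and linear speed of tray below 0.01 m/s and contact force between the fingers and tray below 0.1 N); the robot touches nothing.
It fails at once if the tray is pressed on a rack or its buffers with more than 22 N (contact force between tray and rack_a above 22 N or contact force between tray and rack_b above 22 N).
It fails at once if the robot pushes on a rack with more than 15 N (contact force between any of the fingers, the arm and rack_a above 15 N or contact force between any of the fingers, the arm and rack_b above 15 N).
It fails at once if a bystander is moved more than 20 mm (distance of any of glass1, glass2, glass3, bucket, mug, dish, coasters, spoon from where it was at the start of the episode above 0.02 m).
It also fails if it takes over 67 s, if anything falls off the work surface, if the arm or the gripper's body presses on something with over 40 N, if the wrist force passes 120 N, or if a joint passes its speed limit or range.

## Robot

A 6-joint arm with a two-finger parallel gripper is mounted at the origin on the work surface. World frame = base frame: x ahead of the robot, y to its left, z up, the work surface at z = 0. Lengths are in m, angles in rad, forces in N, time in s.
With the tool pointing down it reaches from about 0.25 to 0.775 m from the base axis. Payload 4 kg.
Tool frame: the origin (TCP) lies at the very end of the fingers, on their centre line; the grasp point (between the pads) lies 19 mm behind it (robot.pinch_z is the distance from the TCP to the grasp point, in m); z points along the fingers, y is the line along which they close (so a half turn about z gives the same grasp; the last joint's range is limited). The gripper opens to 94 mm and grips with 3 to 60 N. Pads are 16 mm wide; open, the fingers measure 119 mm over their backs; the gripper's body (75 mm by 177 mm) begins 78 mm behind the grasp point.
Start: joints at [1.22, 0.087, 1.371, -0, 1.684, -0.103], TCP at [0.135, 0.533, 0.206] pointing down, gripper open.
Joint ranges: [-3.1, 3.1], [-0.76, 2.03], [0.27, 2.55], [-1.08, 4.22], [0.17, 2.65], [-2.57, 2.57]. Speed limits (rad/s): [2.79, 2.79, 3.14, 3.14, 3.14, 3.14].

## Interface

Orientations are given as [roll, pitch, yaw] about the fixed x, y, z axes, in that order (R = Rz(yaw) Ry(pitch) Rx(roll)).
In Python, from bench import robot gives the robot as it stands.
- The arm moves only by the tool arm_command, never from a script. Its argument "targets" is one flat list of numbers, 7 for each row, row after row: the turn, a rotation vector about the tool's x, y, z in degrees, then the shift along the tool's x, y, z in mm, then the closure, from -1 (fully open) to 1 (shut). In form: [ax, ay, az, x, y, z, hand, ax, ay, az, x, y, z, hand, ...]. A call has 1 to 20 rows; each row is the pose to reach, as a shift and turn from the pose commanded when the call began, along the tool's axes at that moment; what a row does not reach only later rows make up. A row lasts 1/10 s, in which the tool goes at most 50 mm and 8.59 degrees, less where a joint would pass 70% of its speed; a pose out of reach is approached as far as the arm can. A call with a gripper value outside its range is refused whole. The fingers move at their own pace and stop on an object; the grip force is fixed at half the most. Time passes only in rows, so rows that repeat a pose let the fingers close. It gives the time, the measured TCP pose, the force, the opening and the grip force at its end, in the units of the state.
- robot.get_obs(): the state, without advancing time (a new reading comes with each control period).
- robot.snapshot(name): name is "scene" or "top" or "wrist"; returns a dict with "color" (420x560x3 uint8, red, green, blue), "range_z" (420x560 float32, m along the optical axis (not along the pixel's ray), 0 where there is no reading), "fx", "fy", "cx", "cy" (pixels), "T" (4x4, takes a point from camera to world coordinates); the wrist camera has in their place "T_tool_cam" (4x4, takes a point from camera to tool coordinates, whose origin is the TCP and whose axes are the flange's). Camera axes: x right, y down, z forward; pixel columns grow to the right and rows downward; lengths in m; the calibration is good to about 2 mm. A picture is of the moment at which its call begins: read the wrist's pose just before it.
- robot.close_job(): hands the job in; it is judged then, once.
The state is a dict: "time": time; "joint_positions": joint angles; "qvel": joint speeds; "joint_torque": joint torques, N m; "tool_pos": TCP position; "ee_rot": TCP orientation; "wrist_force": force on the tool from outside, world axes, zero at the start; "wrist_torque": the same for the moment, N m; "width": finger opening in m; "finger_force": force on a finger pad.
Only numpy, scipy, OpenCV 4.12 (cv2) and the standard library are available. Lean on these libraries where they do the work, as an engineer would, in place of code of your own. Each camera call takes 0.05 s, during which the arm holds its last target. There are 200 camera calls.

## Working session

There is one attempt and no reset: what is moved stays moved. The work goes in short steps, Python scripts to look and compute and a tool call to move; the robot and the scene stay as the last step left them, time stands still between calls to the robot, and variables do not carry over. Pictures are saved under pics/ and viewed, at most 10 in all, crops included, and the job is handed in when it is done.

Besides the shell and the picture viewer there is one more tool, called by a JSON object that holds its "name" and its "arguments". arm_command: Moves the arm, as the interface text tells. Its arguments: {"type":"object","properties":{"targets":{"type":"array"}},"required":["targets"]}

```bash
mkdir -p pics; ls; cat > h.py <<'E'
import numpy as np, cv2
from bench import robot
from scipy.spatial.transform import Rotation as R
def cloud(s,T=None):
    T=s["T"] if T is None else T
    d=s["range_z"];v,u=np.mgrid[:d.shape[0],:d.shape[1]]
    P=np.stack([(u-s["cx"])/s["fx"]*d,(v-s["cy"])/s["fy"]*d,d],-1)
    W=P@T[:3,:3].T+T[:3,3]; W[d==0]=np.nan
    return W
E
python3 - <<'E'
from h import *
ims=[]
for n in ("scene","top"):
    s=robot.snapshot(n);np.save(n+".npy",s,allow_pickle=True)
    cv2.imwrite(f"pics/{n}.png",s["color"][...,::-1]);print(n,s["fx"],s["cx"],s["cy"],s["T"].round(3).tolist())
print(robot.get_obs(),robot.pinch_z)
E
```

```text
pics
scene 530.4792241079554 277.01686896367744 208.3875027962617 [[0.335, 0.794, -0.508, 1.289], [0.942, -0.286, 0.175, -0.238], [-0.006, -0.537, -0.843, 1.365], [0.0, 0.0, 0.0, 1.0]]
top 398.7780171699067 280.66461976762827 204.69841539063404 [[-0.081, -0.976, 0.204, 0.316], [-0.997, 0.08, -0.013, -0.003], [-0.003, -0.205, -0.979, 1.267], [0.0, 0.0, 0.0, 1.0]]
{'time': 0.1, 'joint_positions': array([ 1.21989344e+00,  8.78696329e-02,  1.37207655e+00, -2.16934135e-05,
        1.68357953e+00, -1.03070143e-01]), 'qvel': array([-0.00149951, -0.00087645, -0.00218819,  0.00177511,  0.00110774,
       -0.00057   ]), 'joint_torque': array([ 2.87215342e-03, -3.41256666e+01, -3.03300226e+01,  7.19957566e-02,
        3.04265111e-02, -8.12862140e-05]), 'tool_pos': array([0.13474662, 0.5327424 , 0.20444096]), 'ee_rot': array([-3.13966764e+00, -1.77441446e-04,  2.89375732e+00]), 'wrist_force': array([ 0.07854733,  0.64926873, -0.11450082]), 'wrist_torque': array([ 0.0328234 , -0.05069957, -0.0174568 ]), 'finger_force': 0.0, 'width': 0.0940783730853248} 0.0188
```

View pics/scene.png

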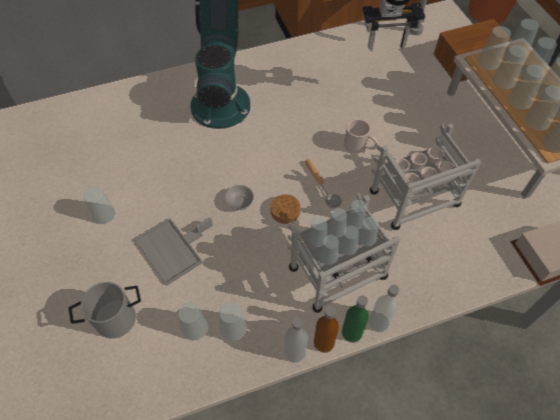

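View pics/top.png

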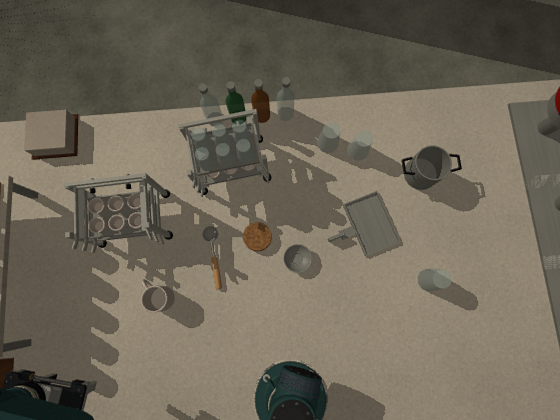

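Scene: the tray lies at about (373,225) in the top view with its grip at (342,238). The rack with glasses (rack_a) is in the middle at (226,150), and the cup rack is at the left end.

```bash
python3 - <<'E'
from h import *
s=np.load("top.npy",allow_pickle=True).item(); c=np.load("scene.npy",allow_pickle=True).item()
a=cv2.resize(s["color"][95:205,165:285],None,fx=5,fy=5,interpolation=cv2.INTER_CUBIC)
b=cv2.resize(c["color"][190:320,280:410],None,fx=4,fy=4,interpolation=cv2.INTER_CUBIC)
a=cv2.resize(s["color"][100:200,170:280],None,fx=5,fy=5,interpolation=cv2.INTER_CUBIC)
cv2.imwrite("pics/c1.png",a[...,::-1]);cv2.imwrite("pics/c2.png",b[...,::-1])
for n,q,(u0,u1,v0,v1) in (("top",s,(325,410,185,262)),("scene",c,(130,215,212,285))):
    W=cloud(q);col=q["color"].astype(float)
    hsv=cv2.cvtColor(q["color"],cv2.COLOR_RGB2HSV)
    z=W[...,2]
    m=np.zeros(z.shape,bool);m[v0:v1,u0:u1]=True
    print(n,"counter z",np.nanmedian(z[v0:v1,u0:u1]), "nan",np.isnan(z[m]).mean())
    for lo,hi in((0.004,.02),(.025,.06)):
        k=m&(z>lo)&(z<hi);P=W[k]
        r=cv2.minAreaRect((P[:,:2]*1000).astype(np.float32))
        print(lo,k.sum(),P.mean(0).round(4),r,np.percentile(P[:,2],[5,50,95]).round(4))
    print("sat tray",hsv[225,373] if n=="top" else hsv[250,168])
# rack
for q in(s,c):
    W=cloud(q);P=W[~np.isnan(W[...,0])]
    k=(P[:,2]>.15)&(P[:,2]<.4)&(P[:,1]<.3)&(P[:,0]>.3)&(P[:,1]>-.1)
    Q=P[k];print(k.sum(),np.histogram(Q[:,2],bins=np.arange(.15,.3,.01)))
E
```

```text
top counter z 0.0012304783314612822 nan 0.004736440030557678
0.004 1513 [ 0.4955 -0.2924  0.0071] ((499.77679443359375, -289.22412109375), (270.3236083984375, 246.63577270507812), 85.20997619628906) [0.0042 0.0062 0.013 ]
0.025 60 [ 0.4599 -0.1815  0.0411] ((460.4554138183594, -182.48550415039062), (10.134852409362793, 49.0286979675293), 17.305309295654297) [0.0337 0.0416 0.0457]
sat tray [ 22  37 104]
scene counter z 0.001692218931660272 nan 0.0030620467365028202
0.004 1731 [ 0.5006 -0.2858  0.0074] ((492.5494079589844, -292.414306640625), (253.3896026611328, 246.91909790039062), 74.07728576660156) [0.0042 0.0065 0.014 ]
0.025 97 [ 0.4661 -0.1806  0.038 ] ((465.56396484375, -179.64556884765625), (14.932863235473633, 49.828216552734375), 14.26959228515625) [0.0274 0.0391 0.0468]
sat tray [ 16  28 119]
4465 (array([136,  69, 101, 864, 671, 237, 509, 520, 169, 156, 379, 654,   0,
         0]), array([0.15, 0.16, 0.17, 0.18, 0.19, 0.2 , 0.21, 0.22, 0.23, 0.24, 0.25,
       0.26, 0.27, 0.28, 0.29]))
5503 (array([213, 121, 104, 616, 815, 421, 693, 797, 244, 249, 458, 772,   0,
         0]), array([0.15, 0.16, 0.17, 0.18, 0.19, 0.2 , 0.21, 0.22, 0.23, 0.24, 0.25,
       0.26, 0.27, 0.28, 0.29]))
```

View pics/c1.png

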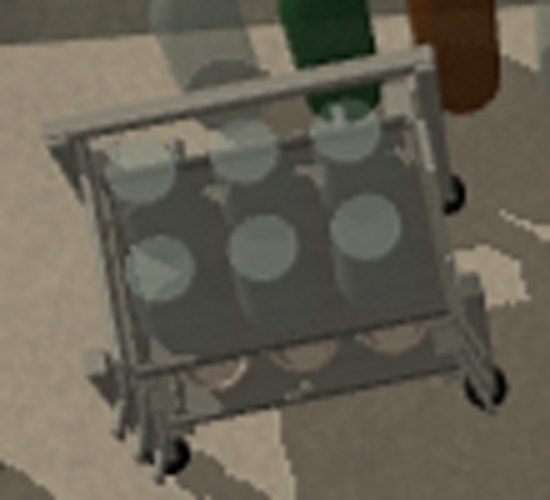

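View pics/c2.png

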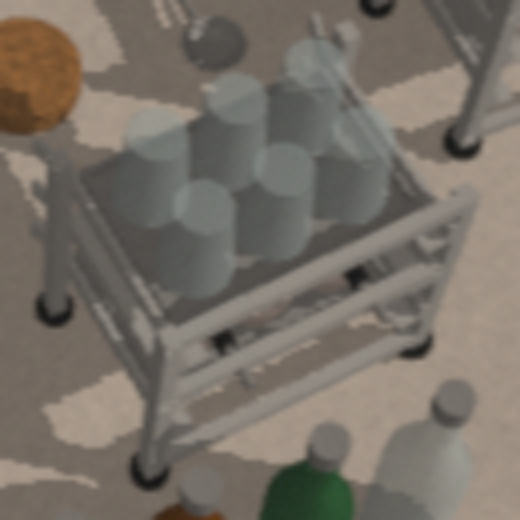

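Crops: rack_a's open front faces the robot. The back bar runs about (50,130)-(430,55) in crop c1, and the top tray's front edge about (140,370)-(455,315).

```bash
python3 - <<'E'
from h import *
s=np.load("top.npy",allow_pickle=True).item(); c=np.load("scene.npy",allow_pickle=True).item()
for q in(s,c):
    W=cloud(q);P=W[~np.isnan(W[...,0])]
    k=(P[:,2]>.15)&(P[:,2]<.4)&(P[:,1]<.3)&(P[:,0]>.3)&(P[:,1]>-.1)
    Q=P[k]
    for lo,hi in((.178,.2),(.2,.215),(.215,.235),(.255,.275)):
        z=Q[(Q[:,2]>lo)&(Q[:,2]<hi)]
        # erode outliers: keep pts with many neighbours
        from scipy.spatial import cKDTree
        t=cKDTree(z[:,:2]);n=np.array([len(x) for x in t.query_ball_point(z[:,:2],.008)]);z=z[n>5]
        r=cv2.minAreaRect((z[:,:2]*1000).astype(np.float32));print(lo,len(z),np.round(r[0],1),np.round(r[1],1),round(r[2],1),np.median(z[:,2]).round(4))
    # glass tops: centres
    g=((W[...,2]>.255)&(W[...,2]<.275)&(W[...,1]<.3)&(W[...,0]>.3)&(W[...,1]>-.1)).astype(np.uint8)
    nn,l,st,ce=cv2.connectedComponentsWithStats(g)
    for i in range(1,nn):
        if st[i,4]>30: print(W[l==i].mean(0).round(4),st[i,4])
w=robot.snapshot("wrist");print(w["T_tool_cam"].round(4).tolist(),w["fx"],w["cx"],w["cy"])
cv2.imwrite("pics/w0.png",w["color"][...,::-1])
E
```

```text
0.178 1574 [754.9  89.7] [283.3 317. ] 0.7 0.1883
0.2 300 [766.7  92.8] [310.9 272.4] 86.8 0.2085
0.215 917 [774.3  89.9] [271.6 321.6] 0.1 0.2224
0.255 955 [716.4 129.8] [ 93.1 149.9] 7.8 0.261
[0.7502 0.078  0.2608] 154
[0.743  0.1332 0.2608] 156
[0.7358 0.1888 0.2607] 159
[0.695  0.071  0.2612] 158
[0.6878 0.1259 0.2611] 161
[0.6805 0.1811 0.2606] 167
0.178 1456 [763.5  92.2] [321.1 299. ] 89.9 0.1909
0.2 545 [779.2  92.3] [268.3 323.3] 0.0 0.2077
0.215 1370 [777.1  93.1] [324.8 273. ] 90.0 0.2228
0.255 1110 [721.  131.1] [ 96.3 151.2] 8.4 0.2613
[0.6866 0.1832 0.2612] 173
[0.694  0.1273 0.2613] 182
[0.7012 0.0722 0.2611] 186
[0.7425 0.1898 0.2613] 187
[0.7492 0.1349 0.2614] 187
[0.7566 0.0793 0.2614] 195
[[-0.0013, -0.9638, -0.2668, 0.078], [1.0, -0.0012, -0.0005, -0.0006], [0.0002, -0.2668, 0.9638, -0.179], [0.0, 0.0, 0.0, 1.0]] 324.8578907314709 282.80111221201906 206.18617477348766
```

```bash
cat >> h.py <<'E'
def tool(o=None):
    o=o or robot.get_obs();T=np.eye(4);T[:3,:3]=R.from_euler("xyz",o["ee_rot"]).as_matrix();T[:3,3]=o["tool_pos"];return T
def row(p,yaw,T=None):
    "shift mm and turn deg from the tool pose T to tcp p, pointing down, tool x at yaw"
    T=tool() if T is None else T
    G=R.from_euler("xyz",[np.pi,0,yaw]).as_matrix()
    a=R.from_matrix(T[:3,:3].T@G).as_rotvec(degrees=True);d=T[:3,:3].T@(np.array(p)-T[:3,3])*1000
    return np.r_[a,d].round(2).tolist()
def wrist():
    T=tool();w=robot.snapshot("wrist");return w,T@w["T_tool_cam"]
E
python3 -c "
from h import *
print(row([.463,-.18,.2],1.85))"
```

```text
[-0.09, 0.04, 59.8, -493.06, -610.5, 5.54]
```

{"name": "arm_command", "arguments": {"targets": [0,0,60,-493,-610,5,-1,0,0,60,-493,-610,5,-1,0,0,60,-493,-610,5,-1,0,0,60,-493,-610,5,-1,0,0,60,-493,-610,5,-1,0,0,60,-493,-610,5,-1,0,0,60,-493,-610,5,-1,0,0,60,-493,-610,5,-1,0,0,60,-493,-610,5,-1,0,0,60,-493,-610,5,-1,0,0,60,-493,-610,5,-1,0,0,60,-493,-610,5,-1,0,0,60,-493,-610,5,-1,0,0,60,-493,-610,5,-1,0,0,60,-493,-610,5,-1,0,0,60,-493,-610,5,-1,0,0,60,-493,-610,5,-1,0,0,60,-493,-610,5,-1,0,0,60,-493,-610,5,-1,0,0,60,-493,-610,5,-1]}}

```text
time: 2.15
tool_pos: [0.463, -0.1778, 0.2008]
ee_rot: [3.141, 0.0, 1.848]
wrist_force: [0.5, 0.2, 0.2]
width: 0.0942
finger_force: 0.0
```

```bash
python3 - <<'E'
from h import *
w,T=wrist();cv2.imwrite("pics/w1.png",w["color"][...,::-1]);np.save("w1.npy",dict(w=w,T=T),allow_pickle=True)
W=cloud(w,T);z=W[...,2];print(robot.get_obs()["tool_pos"],np.nanmedian(z))
near=np.linalg.norm(W[...,:2]-[.463,-.18],axis=-1)<.06
for lo,hi in((.03,.06),(.036,.05)):
    k=near&(z>lo)&(z<hi);P=W[k];r=cv2.minAreaRect((P[:,:2]*1000).astype(np.float32));print(k.sum(),r,np.median(P[:,2]))
near=np.linalg.norm(W[...,:2]-[.497,-.3],axis=-1)<.13
for lo,hi in((.006,.02),(.009,.02)):
    k=near&(z>lo)&(z<hi)
    k=cv2.morphologyEx(k.astype(np.uint8),cv2.MORPH_OPEN,np.ones((3,3)))>0
    P=W[k];r=cv2.minAreaRect((P[:,:2]*1000).astype(np.float32));print(k.sum(),r,np.median(P[:,2]))
E
```

```text
[ 0.46304468 -0.17786447  0.20086431] 0.0004150767074460049
436 ((461.2507629394531, -183.55755615234375), (9.713818550109863, 49.990989685058594), 15.928552627563477) 0.04174555024270871
428 ((461.2507629394531, -183.55755615234375), (9.713818550109863, 49.990989685058594), 15.928552627563477) 0.04176551033607548
2230 ((490.53265380859375, -279.1681213378906), (180.7344512939453, 163.94996643066406), 16.543142318725586) 0.010044645915862627
1140 ((497.11602783203125, -301.0697937011719), (180.52767944335938, 116.82379150390625), 16.73215103149414) 0.011685102292326138
```

View pics/w1.png

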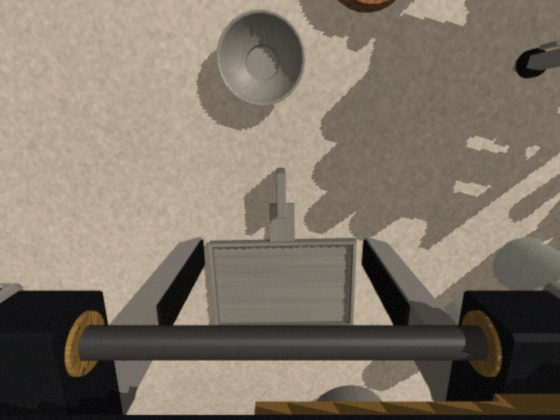

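The wrist view shows the grip upright at about (281,190) between the open fingers, with the pan below at (282,283). The dish at (262,58) is clear.

```bash
python3 -c "
from h import *
print(row([.4613,-.1836,.06],1.8605),row([.4613,-.1836,.008],1.8605))"
```

```text
[0.04, 0.02, -0.7, -5.0, -3.34, 140.86] [0.04, 0.02, -0.7, -4.98, -3.37, 192.86]
```

{"name": "arm_command", "arguments": {"targets": [0,0,-0.7,-5,-3.3,40,-1,0,0,-0.7,-5,-3.3,80,-1,0,0,-0.7,-5,-3.3,120,-1,0,0,-0.7,-5,-3.3,150,-1,0,0,-0.7,-5,-3.3,170,-1,0,0,-0.7,-5,-3.3,183,-1,0,0,-0.7,-5,-3.3,192,-1,0,0,-0.7,-5,-3.3,192,-1,0,0,-0.7,-5,-3.3,192,1,0,0,-0.7,-5,-3.3,192,1,0,0,-0.7,-5,-3.3,192,1,0,0,-0.7,-5,-3.3,192,1,0,0,-0.7,-5,-3.3,192,1,0,0,-0.7,-5,-3.3,192,1,0,0,-0.7,-5,-3.3,192,1,0,0,-0.7,-5,-3.3,192,1]}}

```text
time: 3.8
tool_pos: [0.4614, -0.1848, 0.0084]
ee_rot: [-3.142, -0.0, 1.859]
wrist_force: [0.0, -0.8, 0.8]
width: 0.0334
finger_force: 0.0
```

{"name": "arm_command", "arguments": {"targets": [0,0,0,0,0,0,1,0,0,0,0,0,0,1,0,0,0,0,0,0,1,0,0,0,0,0,0,1,0,0,0,0,0,0,1,0,0,0,0,0,0,1,0,0,0,0,0,0,1,0,0,0,0,0,0,1]}}

```text
time: 4.6
tool_pos: [0.4614, -0.1848, 0.0084]
ee_rot: [-3.142, -0.0, 1.859]
wrist_force: [-1.0, 0.0, 0.4]
width: 0.0096
finger_force: 30.0
```

{"name": "arm_command", "arguments": {"targets": [0,0,0,0,0,-15,1,0,0,0,0,0,-45,1,0,0,0,0,0,-80,1,0,0,0,0,0,-120,1,0,0,0,0,0,-160,1,0,0,0,0,0,-185,1,0,0,0,0,0,-192,1,0,0,0,0,0,-192,1]}}

```text
time: 5.4
tool_pos: [0.4616, -0.1848, 0.2007]
ee_rot: [3.141, 0.001, 1.859]
wrist_force: [0.8, -0.3, -2.0]
width: 0.0099
finger_force: 30.0
```

```bash
python3 -c "
from h import *
o=robot.get_obs();print(o['tool_pos'],o['wrist_force'],o['width'],row([.395,.087,.2],.131+np.pi))"
```

```text
[ 0.46164262 -0.18482867  0.20074998] [ 0.76372163 -0.30137184 -1.99713537] 0.009901393693939322 [0.02, 0.06, -81.0, 279.56, 13.33, 0.62]
```

{"name": "arm_command", "arguments": {"targets": [0,0,-8,28,1.3,0,1,0,0,-16,56,2.6,0,1,0,0,-24,84,4,0,1,0,0,-32,112,5.3,0,1,0,0,-40,140,6.6,0,1,0,0,-48,168,8,0,1,0,0,-56,196,9.3,0,1,0,0,-64,224,10.6,0,1,0,0,-72,252,12,0,1,0,0,-78,272,13,0,1,0,0,-81,279.5,13.3,0,1,0,0,-81,279.5,13.3,0,1,0,0,-81,279.5,13.3,0,1]}}

```text
time: 6.7
tool_pos: [0.3939, 0.0867, 0.1984]
ee_rot: [-3.141, -0.004, -3.012]
wrist_force: [-0.2, -0.1, -1.1]
width: 0.0096
finger_force: 30.0
```

```bash
python3 - <<'E'
from h import *
o=robot.get_obs();print(o["time"],o["tool_pos"],o["ee_rot"])
s=robot.snapshot("top");np.save("top2.npy",s,allow_pickle=True)
c=robot.snapshot("scene");np.save("scene2.npy",c,allow_pickle=True)
cv2.imwrite("pics/t2.png",cv2.resize(s["color"][90:270,150:330],None,fx=3.3,fy=3.3,interpolation=cv2.INTER_CUBIC)[...,::-1])
yaw=.131;f=np.array([np.cos(yaw),np.sin(yaw)]);l=np.array([-f[1],f[0]])
for n,q in(("top",s),("scene",c)):
    W=cloud(q);W=W[~np.isnan(W[...,0])]
    rel=W[:,:2]-[.716,.13];X=rel@f;Y=rel@l;Z=W[:,2]
    # uprights / rails sides: fit yaw by lines of side rails
    print(n)
    for sg in(-1,1):
        for lo,hi in((.125,.15),(.178,.205),(.205,.235)):
            k=(sg*Y>.085)&(sg*Y<.13)&(abs(X)<.08)&(Z>lo)&(Z<hi)
            if k.sum()>15:
                v=cv2.fitLine(np.c_[X[k],Y[k]].astype(np.float32),cv2.DIST_HUBER,0,.01,.01).ravel()
                print(sg,lo,k.sum(),"slope",(v[1]/v[0]).round(4),"y0",(v[3]-v[2]*v[1]/v[0]).round(4),"Y pct",np.percentile(Y[k],[2,50,98]).round(4),"X",np.percentile(X[k],[2,98]).round(4),"z",np.percentile(Z[k],[5,50,95]).round(4))
    k=(X>.03)&(X<.1)&(abs(Y)<.1)&(Z>.215)&(Z<.235)
    if k.sum()>15:
        v=cv2.fitLine(np.c_[Y[k],X[k]].astype(np.float32),cv2.DIST_HUBER,0,.01,.01).ravel();print("backbar",k.sum(),(v[1]/v[0]).round(4),(v[3]-v[2]*v[1]/v[0]).round(4),np.median(Z[k]))
    k=(X>-.3)&(X<-.12)&(abs(Y)<.1)&(Z>.17)&(Z<.215)
    P=np.c_[X,Y][k]*1000;print("tray",k.sum(),cv2.minAreaRect(P.astype(np.float32)))
    A=np.c_[X,Y,np.ones_like(X)][k];print("plane",np.linalg.lstsq(A,Z[k],rcond=None)[0].round(4))
E
```

```text
6.7 [0.39385132 0.08669777 0.19844611] [-3.14134867 -0.00384888 -3.011525  ]
top
-1 0.125 49 slope -0.0741 y0 -0.0998 Y pct [-0.1101 -0.0975 -0.0854] X [-0.0777  0.0731] z [0.1268 0.1344 0.1476]
-1 0.178 275 slope -0.0049 y0 -0.0936 Y pct [-0.1087 -0.0934 -0.0854] X [-0.0712  0.0775] z [0.1806 0.1935 0.2007]
-1 0.205 66 slope 0.0283 y0 -0.1033 Y pct [-0.1104 -0.1037 -0.0875] X [-0.0641  0.0787] z [0.2081 0.2214 0.2256]
1 0.125 52 slope 0.1042 y0 0.1012 Y pct [0.0857 0.0953 0.1103] X [-0.0777  0.0728] z [0.127  0.1348 0.1464]
1 0.178 316 slope 0.0002 y0 0.0937 Y pct [0.0855 0.094  0.1083] X [-0.074  0.076] z [0.1806 0.1939 0.2006]
1 0.205 78 slope -0.0394 y0 0.1022 Y pct [0.0867 0.1024 0.1107] X [-0.0645  0.0796] z [0.207  0.2207 0.2257]
backbar 338 0.0016 0.0795 0.22340673176818504
tray 2092 ((-203.18356323242188, -0.5781173706054688), (120.98532104492188, 179.82493591308594), 0.22041574120521545)
plane [ 0.0078 -0.0032  0.1953]
scene
-1 0.125 210 slope 0.023 y0 -0.0959 Y pct [-0.109  -0.0961 -0.0855] X [-0.0773  0.0749] z [0.1265 0.1394 0.1472]
-1 0.178 312 slope 0.0378 y0 -0.0944 Y pct [-0.1091 -0.0953 -0.0852] X [-0.0765  0.076 ] z [0.1822 0.1945 0.2015]
-1 0.205 70 slope 0.0164 y0 -0.1032 Y pct [-0.1098 -0.1038 -0.0925] X [-0.0604  0.0798] z [0.2058 0.2213 0.2258]
1 0.125 37 slope 0.3301 y0 0.0715 Y pct [0.0863 0.0948 0.1018] X [0.0594 0.0789] z [0.1262 0.1315 0.1442]
1 0.178 173 slope -0.0441 y0 0.0971 Y pct [0.086  0.0963 0.1109] X [-0.0757  0.078 ] z [0.1862 0.1951 0.2015]
1 0.205 63 slope -0.0028 y0 0.1044 Y pct [0.0868 0.1045 0.1137] X [-0.0607  0.0794] z [0.2075 0.2202 0.2253]
backbar 655 0.0974 0.0803 0.2244602106526412
tray 2720 ((-217.73687744140625, 1.6532440185546875), (183.40768432617188, 163.07760620117188), 89.16780853271484)
plane [-0.0083 -0.0008  0.1935]
```

View pics/t2.png

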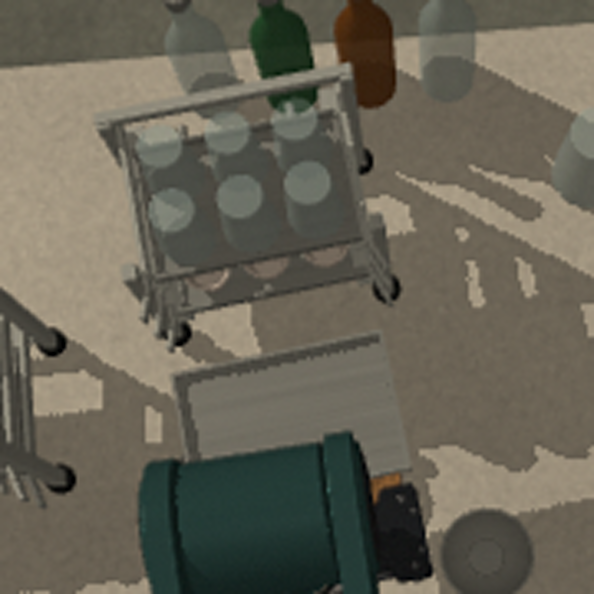

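Top view: the tray, held flat, sits squarely in front of the rack at about (290,410) in the crop, 203 mm before its centre. It is within 1 mm sideways and 0.3° of straight. Lowering it to 5 mm above the ledges, then entering.

{"name": "arm_command", "arguments": {"targets": [0,0,0,0,0.6,20,1,0,0,0,0,0.6,45,1,0,0,0,0,0.6,57,1,0,0,0,0,0.6,57,1,0,0,0,-12,0.6,57,1,0,0,0,-25,0.6,57,1,0,0,0,-35,0.6,57,1,0,0,0,-43,0.6,57,1,0,0,0,-51,0.6,57,1,0,0,0,-59,0.6,57,1,0,0,0,-67,0.6,57,1,0,0,0,-74,0.6,57,1,0,0,0,-81,0.6,57,1,0,0,0,-86,0.6,57,1,0,0,0,-90,0.6,57,1,0,0,0,-90,0.6,57,1,0,0,0,-90,0.6,57,1]}}

```text
time: 8.5
tool_pos: [0.4838, 0.0993, 0.1434]
ee_rot: [3.142, -0.0, -3.011]
wrist_force: [-0.4, -1.0, -2.2]
width: 0.0099
finger_force: 30.0
```

```bash
cat > m.py <<'E'
from h import *
o=robot.get_obs();print(o["time"],o["tool_pos"],o["ee_rot"],o["wrist_force"],o["wrist_torque"],o["finger_force"])
q=robot.snapshot("top");W=cloud(q);W=W[~np.isnan(W[...,0])]
f=np.array([np.cos(.131),np.sin(.131)]);l=np.array([-f[1],f[0]])
rel=W[:,:2]-[.716,.13];X=rel@f;Y=rel@l;Z=W[:,2]
k=(X>-.28)&(X<-.075)&(abs(Y)<.1)&(Z>.12)&(Z<.155)
print("tray",k.sum(),np.percentile(Y[k],[1,99]).round(4),np.percentile(Z[k],[2,50,98]).round(4))
for sg in(-1,1):
    e=k&(sg*Y>.07)&(X<-.1)
    xs=X[e]
    print(sg,[(round(a,3),np.max(sg*Y[e&(abs(X-a)<.005)],initial=0).round(4)) for a in(-.15,-.13,-.11)])
cv2.imwrite("pics/"+__import__("sys").argv[1],cv2.resize(q["color"][90:270,150:330],None,fx=3.3,fy=3.3,interpolation=cv2.INTER_CUBIC)[...,::-1])
E
python3 m.py t3.png
```

```text
8.5 [0.48378056 0.0993215  0.14341511] [ 3.14151532e+00 -3.62575008e-04 -3.01064408e+00] [-0.37304582 -1.00372183 -2.23328897] [0.08476112 0.20499129 0.00464285] 29.99428153038025
tray 710 [-0.0893  0.0901] [0.1335 0.1386 0.1481]
-1 [(-0.15, np.float64(0.0895)), (-0.13, np.float64(0.0881)), (-0.11, np.float64(0.0889))]
1 [(-0.15, np.float64(0.0)), (-0.13, np.float64(0.0)), (-0.11, np.float64(0.0))]
```

{"name": "arm_command", "arguments": {"targets": [0,0,0,-6,0,1,1,0,0,0,-12,0,2,1,0,0,0,-18,0,3,1,0,0,0,-24,0,3,1,0,0,0,-30,0,3,1,0,0,0,-36,0,3,1,0,0,0,-42,0,3,1,0,0,0,-45,0,3,1,0,0,0,-45,0,3,1,0,0,0,-45,0,3,1]}}

```text
time: 9.55
tool_pos: [0.5285, 0.1052, 0.1404]
ee_rot: [3.142, -0.0, -3.011]
wrist_force: [-0.0, 0.2, -1.4]
width: 0.0096
finger_force: 30.0
```

{"name": "arm_command", "arguments": {"targets": [0,0,0,0,0,0.5,1,0,0,0,0,0,1,1,0,0,0,0,0,1,1]}}

```text
time: 9.85
tool_pos: [0.5283, 0.1052, 0.1394]
ee_rot: [3.142, -0.0, -3.011]
wrist_force: [0.1, 0.3, -0.1]
width: 0.0099
finger_force: 30.0
```

{"name": "arm_command", "arguments": {"targets": [0,0,0,0,0,0.5,1,0,0,0,0,0,1,1,0,0,0,0,0,1,1]}}

```text
time: 10.15
tool_pos: [0.5285, 0.1052, 0.1384]
ee_rot: [3.141, -0.0, -3.011]
wrist_force: [0.9, 0.9, -1.2]
width: 0.0097
finger_force: 30.0
```

{"name": "arm_command", "arguments": {"targets": [0,0,0,0,0,0.5,1,0,0,0,0,0,1,1,0,0,0,0,0,1,1]}}

```text
time: 10.45
tool_pos: [0.5285, 0.1052, 0.1373]
ee_rot: [3.141, -0.0, -3.011]
wrist_force: [-0.3, -0.4, -1.8]
width: 0.0098
finger_force: 30.0
```

{"name": "arm_command", "arguments": {"targets": [0,0,0,0,0,0.5,1,0,0,0,0,0,1,1,0,0,0,0,0,1,1]}}

```text
time: 10.75
tool_pos: [0.5286, 0.1052, 0.1365]
ee_rot: [3.142, 0.0, -3.011]
wrist_force: [-0.8, -0.2, -1.2]
width: 0.0098
finger_force: 30.0
```

{"name": "arm_command", "arguments": {"targets": [0,0,0,0,0,0.5,1,0,0,0,0,0,1,1,0,0,0,0,0,1,1]}}

```text
time: 11.05
tool_pos: [0.5287, 0.1052, 0.1361]
ee_rot: [3.142, 0.001, -3.011]
wrist_force: [-1.6, -0.1, 0.0]
width: 0.0096
finger_force: 30.0
```

```bash
python3 m.py t4.png
```

```text
11.05 [0.52873995 0.10522372 0.13609349] [ 3.14156609e+00  9.64521483e-04 -3.01062499e+00] [-1.60880546 -0.05073627  0.04886178] [0.00927503 0.1043302  0.00899781] 29.994908273220062
tray 200 [-0.0975  0.0029] [0.1272 0.1319 0.1428]
-1 [(-0.15, np.float64(0.0)), (-0.13, np.float64(0.0)), (-0.11, np.float64(0.0889))]
1 [(-0.15, np.float64(0.0)), (-0.13, np.float64(0.0)), (-0.11, np.float64(0.0))]
```

{"name": "arm_command", "arguments": {"targets": [0,0,0,-2,0,-0.5,1,0,0,0,-5,0,-0.5,1,0,0,0,-9,0,-0.5,1,0,0,0,-13,0,-0.5,1,0,0,0,-17,0,-0.5,1,0,0,0,-20,0,-0.5,1,0,0,0,-23,0,-0.5,1,0,0,0,-26,0,-0.5,1,0,0,0,-28,0,-0.5,1,0,0,0,-30,0,-0.5,1,0,0,0,-32,0,-0.5,1,0,0,0,-33,0,-0.5,1,0,0,0,-33,0,-0.5,1]}}

```text
time: 12.4
tool_pos: [0.5615, 0.1095, 0.1361]
ee_rot: [3.142, 0.001, -3.011]
wrist_force: [-1.3, -0.0, 2.5]
width: 0.0103
finger_force: 30.0
```

{"name": "arm_command", "arguments": {"targets": [0,0,0,-1,0,0,1,0,0,0,-2,0,0,1,0,0,0,-2,0,0,1]}}

```text
time: 12.7
tool_pos: [0.5634, 0.1098, 0.1361]
ee_rot: [3.141, 0.0, -3.011]
wrist_force: [-2.2, -0.8, 3.1]
width: 0.0098
finger_force: 30.0
```

{"name": "arm_command", "arguments": {"targets": [0,0,0,-1,0,0,1,0,0,0,-2,0,0,1,0,0,0,-2,0,0,1]}}

```text
time: 13.0
tool_pos: [0.5654, 0.1101, 0.1361]
ee_rot: [3.142, 0.0, -3.011]
wrist_force: [-3.2, 0.4, 4.2]
width: 0.0101
finger_force: 30.0
```

{"name": "arm_command", "arguments": {"targets": [0,0,0,0,0,-0.5,1,0,0,0,0,0,-0.8,1,0,0,0,0,0,-0.8,1]}}

```text
time: 13.3
tool_pos: [0.5655, 0.11, 0.1363]
ee_rot: [3.141, 0.0, -3.011]
wrist_force: [0.3, 0.5, 0.2]
width: 0.0097
finger_force: 30.0
```

{"name": "arm_command", "arguments": {"targets": [0,0,0,-1,0,0,1,0,0,0,-2,0,0,1,0,0,0,-2,0,0,1]}}

```text
time: 13.6
tool_pos: [0.5672, 0.1103, 0.1364]
ee_rot: [3.142, -0.0, -3.011]
wrist_force: [-0.6, 1.4, -0.5]
width: 0.0102
finger_force: 30.0
```

{"name": "arm_command", "arguments": {"targets": [0,0,0,-1,0,0,1,0,0,0,-2,0,0,1,0,0,0,-2,0,0,1]}}

```text
time: 13.9
tool_pos: [0.5692, 0.1106, 0.1365]
ee_rot: [3.141, -0.0, -3.011]
wrist_force: [-0.3, -0.0, -1.3]
width: 0.0095
finger_force: 30.0
```

{"name": "arm_command", "arguments": {"targets": [0,0,0,-1,0,0,1,0,0,0,-2,0,0,1,0,0,0,-2,0,0,1]}}

```text
time: 14.2
tool_pos: [0.5713, 0.1108, 0.1366]
ee_rot: [3.141, -0.0, -3.011]
wrist_force: [-0.5, 0.6, -1.3]
width: 0.0099
finger_force: 30.0
```

{"name": "arm_command", "arguments": {"targets": [0,0,0,-1,0,0,1,0,0,0,-2,0,0,1,0,0,0,-2,0,0,1]}}

```text
time: 14.5
tool_pos: [0.5732, 0.1111, 0.1366]
ee_rot: [3.141, -0.0, -3.011]
wrist_force: [-0.5, 0.9, -1.3]
width: 0.0098
finger_force: 30.0
```

{"name": "arm_command", "arguments": {"targets": [0,0,0,-1,0,0,1,0,0,0,-2,0,0,1,0,0,0,-2,0,0,1]}}

```text
time: 14.8
tool_pos: [0.5752, 0.1114, 0.1367]
ee_rot: [3.141, 0.0, -3.011]
wrist_force: [-0.6, 0.1, -1.8]
width: 0.0098
finger_force: 30.0
```

{"name": "arm_command", "arguments": {"targets": [0,0,0,-1,0,0,1,0,0,0,-2,0,0,1,0,0,0,-2,0,0,1]}}

```text
time: 15.1
tool_pos: [0.5773, 0.1116, 0.1368]
ee_rot: [3.142, 0.0, -3.011]
wrist_force: [0.4, 0.2, -1.5]
width: 0.0101
finger_force: 30.0
```

{"name": "arm_command", "arguments": {"targets": [0,0,0,-1,0,0,1,0,0,0,-2,0,0,1,0,0,0,-2,0,0,1]}}

```text
time: 15.4
tool_pos: [0.5792, 0.1119, 0.1367]
ee_rot: [3.142, 0.0, -3.011]
wrist_force: [-0.2, 0.3, -1.2]
width: 0.0099
finger_force: 30.0
```

{"name": "arm_command", "arguments": {"targets": [0,0,0,-1,0,0,1,0,0,0,-2,0,0,1,0,0,0,-2,0,0,1]}}

```text
time: 15.7
tool_pos: [0.5812, 0.1121, 0.1368]
ee_rot: [3.142, 0.0, -3.011]
wrist_force: [-0.5, 0.9, -1.3]
width: 0.0098
finger_force: 30.0
```

{"name": "arm_command", "arguments": {"targets": [0,0,0,-1,0,0,1,0,0,0,-2,0,0,1,0,0,0,-2,0,0,1]}}

```text
time: 16.0
tool_pos: [0.5832, 0.1124, 0.1367]
ee_rot: [3.142, 0.0, -3.011]
wrist_force: [-0.3, -0.2, -0.7]
width: 0.0094
finger_force: 30.0
```

{"name": "arm_command", "arguments": {"targets": [0,0,0,-1,0,0,1,0,0,0,-2,0,0,1,0,0,0,-2,0,0,1]}}

```text
time: 16.3
tool_pos: [0.5852, 0.1126, 0.1368]
ee_rot: [3.142, 0.0, -3.011]
wrist_force: [0.4, 0.6, -1.3]
width: 0.0099
finger_force: 30.0
```

{"name": "arm_command", "arguments": {"targets": [0,0,0,-1,0,0,1,0,0,0,-2,0,0,1,0,0,0,-2,0,0,1]}}

```text
time: 16.6
tool_pos: [0.5872, 0.1129, 0.1368]
ee_rot: [3.142, 0.0, -3.011]
wrist_force: [-0.5, -0.6, -1.7]
width: 0.01
finger_force: 30.0
```

```bash
python3 - <<'E'
from h import *
f=np.array([np.cos(.131),np.sin(.131)])
o=robot.get_obs();print(o["wrist_force"],(o["tool_pos"][:2]-[.716,.13])@f+.125)
c=robot.snapshot("scene")
cv2.imwrite("pics/s5.png",cv2.resize(c["color"][170:310,260:410],None,fx=4,fy=4,interpolation=cv2.INTER_CUBIC)[...,::-1])
E
python3 m.py t5.png
```

```text
[-0.48924688 -0.5844188  -1.73512926] -0.0049316910961129945
16.65 [0.58709562 0.11293244 0.13676491] [ 3.14148743e+00  3.39580958e-05 -3.01064443e+00] [-0.17895854  0.35061136 -2.38476701] [-2.41022988e-02  1.83610590e-01  6.06874455e-05] 29.994148313999176
tray 15 [-0.0994  0.0114] [0.1303 0.1411 0.1512]
-1 [(-0.15, np.float64(0.0)), (-0.13, np.float64(0.0)), (-0.11, np.float64(0.0))]
1 [(-0.15, np.float64(0.0)), (-0.13, np.float64(0.0)), (-0.11, np.float64(0.0))]
```

View pics/s5.png

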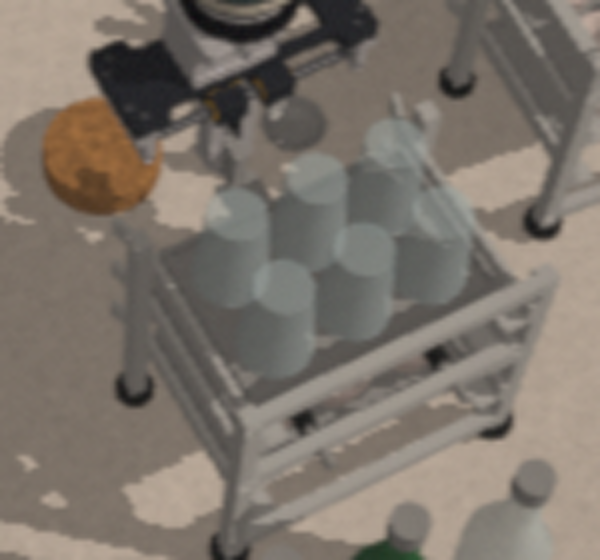

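The tray is under the top shelf with the gripper clear of the rack, at about (235,120), and no buffer is felt yet. Continuing in small steps.

{"name": "arm_command", "arguments": {"targets": [0,0,0,-1,0,0,1,0,0,0,-2,0,0,1,0,0,0,-2,0,0,1]}}

```text
time: 17.0
tool_pos: [0.5892, 0.1132, 0.1368]
ee_rot: [3.142, 0.0, -3.011]
wrist_force: [0.7, 0.5, -2.4]
width: 0.0099
finger_force: 30.0
```

{"name": "arm_command", "arguments": {"targets": [0,0,0,-1,0,0,1,0,0,0,-2,0,0,1,0,0,0,-2,0,0,1]}}

```text
time: 17.3
tool_pos: [0.5911, 0.1135, 0.1368]
ee_rot: [3.141, 0.0, -3.011]
wrist_force: [1.0, -0.0, -1.2]
width: 0.0099
finger_force: 30.0
```

{"name": "arm_command", "arguments": {"targets": [0,0,0,-1,0,0,1,0,0,0,-2,0,0,1,0,0,0,-2,0,0,1]}}

```text
time: 17.6
tool_pos: [0.593, 0.1137, 0.1367]
ee_rot: [3.141, -0.0, -3.011]
wrist_force: [-1.1, -1.0, -1.0]
width: 0.0098
finger_force: 30.0
```

{"name": "arm_command", "arguments": {"targets": [0,0,0,-1,0,0,1,0,0,0,-2,0,0,1,0,0,0,-2,0,0,1]}}

```text
time: 17.9
tool_pos: [0.5943, 0.1139, 0.1368]
ee_rot: [3.141, -0.002, -3.011]
wrist_force: [-3.5, -1.0, -1.1]
width: 0.0096
finger_force: 30.0
```

Buffers felt at 3.5 N; now pressing to about 10 N.

{"name": "arm_command", "arguments": {"targets": [0,0,0,-0.7,0,0,1,0,0,0,-1.5,0,0,1,0,0,0,-1.5,0,0,1]}}

```text
time: 18.2
tool_pos: [0.5952, 0.1141, 0.1368]
ee_rot: [3.141, -0.003, -3.011]
wrist_force: [-6.4, -0.9, 0.9]
width: 0.0099
finger_force: 30.0
```

{"name": "arm_command", "arguments": {"targets": [0,0,0,-0.7,0,0,1,0,0,0,-1,0,0,1,0,0,0,-1,0,0,1]}}

```text
time: 18.5
tool_pos: [0.5957, 0.1141, 0.1369]
ee_rot: [3.141, -0.004, -3.011]
wrist_force: [-8.0, -1.4, 2.1]
width: 0.0098
finger_force: 30.0
```

{"name": "arm_command", "arguments": {"targets": [0,0,0,-0.6,0,0,1,0,0,0,-1.2,0,0,1,0,0,0,-1.2,0,0,1,0,0,0,-1.2,0,0,1,0,0,0,-1.2,0,0,1,0,0,0,-1.2,0,0,1]}}

```text
time: 19.1
tool_pos: [0.5963, 0.1142, 0.1369]
ee_rot: [3.141, -0.005, -3.011]
wrist_force: [-10.2, -0.7, 2.5]
width: 0.0098
finger_force: 30.0
```

{"name": "arm_command", "arguments": {"targets": [0,0,0,1.5,0,0,1,0,0,0,3,0,0.2,1,0,0,0,4.5,0,0.4,1,0,0,0,6,0,0.5,1,0,0,0,6,0,0.5,1,0,0,0,6,0,0.5,0.5,0,0,0,6,0,0.5,0.3,0,0,0,6,0,0.5,0.1,0,0,0,6,0,0.5,-0.1,0,0,0,6,0,0.5,-0.1,0,0,0,6,0,0.5,-0.1,0,0,0,6,0,0.5,-0.1,0,0,0,6,0,0.5,-0.1]}}

```text
time: 20.4
tool_pos: [0.5927, 0.1137, 0.1363]
ee_rot: [3.141, 0.0, -3.011]
wrist_force: [-0.1, -0.1, 0.5]
width: 0.0519
finger_force: 0.0
```

{"name": "arm_command", "arguments": {"targets": [0,0,0,0,0,-10,-0.1,0,0,0,0,0,-30,-0.1,0,0,0,0,0,-55,-0.1,0,0,0,10,0,-85,-0.1,0,0,0,40,0,-110,-0.1,0,0,0,80,0,-120,-0.1,0,0,0,130,0,-120,-0.1,0,0,0,180,0,-120,-0.1,0,0,0,200,0,-120,-0.1,0,0,0,200,0,-120,-0.1]}}

```text
time: 21.4
tool_pos: [0.3928, 0.0875, 0.2583]
ee_rot: [-3.141, 0.004, -3.01]
wrist_force: [-0.1, 1.1, -0.0]
width: 0.0515
finger_force: 0.0
```

```bash
python3 - <<'E'
from h import *
q=robot.snapshot("top");W=cloud(q);W0=cloud(np.load("top.npy",allow_pickle=True).item())
f=np.array([np.cos(.131),np.sin(.131)]);l=np.array([-f[1],f[0]])
rel=W[...,:2]-[.716,.13];X=rel@f;Y=rel@l;Z=W[...,2]
k=(X>-.2)&(X<-.1)&(abs(Y)<.03)&(Z>.14)&(Z<.19)
P=np.c_[X[k],Y[k]]*1000;print("grip",k.sum(),cv2.minAreaRect(P.astype(np.float32)),np.median(Z[k]))
g=(Z>.255)&(Z<.275)&(abs(X)<.06)&(abs(Y)<.1);print("glasses",X[g].mean(),Y[g].mean())
w,T=wrist();V=cloud(w,T);rel=V[...,:2]-[.716,.13];X=rel@f;Y=rel@l;Z=V[...,2]
k=(X>-.2)&(X<-.1)&(abs(Y)<.03)&(Z>.14)&(Z<.19);print("wrist",k.sum())
cv2.imwrite("pics/t6.png",cv2.resize(q["color"][90:270,150:330],None,fx=3.3,fy=3.3,interpolation=cv2.INTER_CUBIC)[...,::-1])
print(robot.get_obs()["time"])
E
```

```text
grip 80 ((-127.57209777832031, -0.002308368682861328), (9.950155258178711, 50.758689880371094), 89.98419952392578) 0.16838174022179841
glasses -0.0008319548106804387 4.2076873853283037e-07
wrist 408
21.5
```

View pics/t6.png

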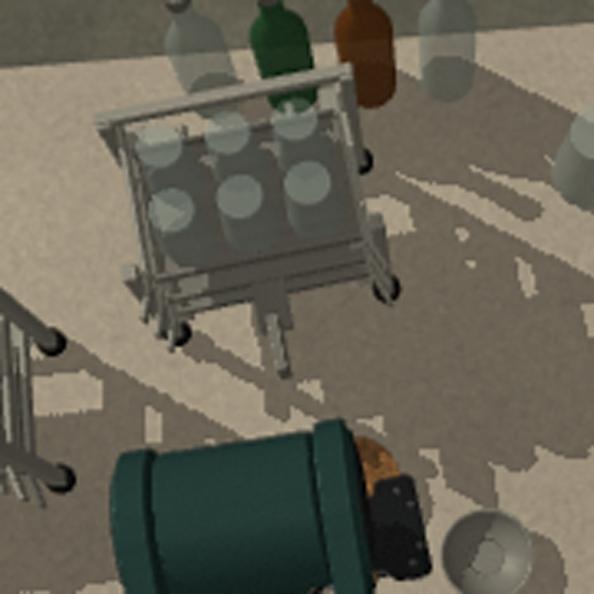

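The final view shows the grip sticking straight out at about (277,345), centred and level at 42 mm above the ledge. By the spec, a tray touching the buffers lies in the accepted range.

```bash
python3 -c "
from bench import robot
print(robot.close_job())"
```

```text
the job is handed in; nothing more can be done
None
```

The tray lies on the free middle runners of rack_a, pressed against the buffers to about 10 N and then released. The last camera check showed it centred and straight, and the job is handed in, but no verdict came back.

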